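Shut the returns cabinet and turn its cam lock home

TASK

Push the open door in the top of the narrow steel returns cabinet down until it is shut, and then push the arm of its aluminium cam lock round with a fingertip until the arm is fully home under the keeper on the front frame. Only push: do not pinch the arm, do not raise the door further, and do not swing the arm towards the keeper before the door is shut. Leave the other things on the desk and on the cabinet where they are.

Things in the scene. Friction and masses are not known exactly. Their poses are not given: they have to be found in the camera images.
- cabinet: low grey steel cabinet fixed to the desk, flat top 100 mm up. Origin on the desk; spans x -120 to +130, y -210 to +130 mm of its frame, -x side to the robot, yaw at most 0.35 rad. The door is let into the top (x -78 to +110, y -120 to +120; flush when shut); y -210 to -122 is a solid ledge, x -120 to -82 the front frame
- door (a joint): door hinge angle, rad: 0 = shut and flush, grows as the free (robot-side) edge rises; starts 0.3 to 0.65. Stiff hinge: it stays where left; 1 to 6 N down near the free edge shuts it
- door_hinge (a point): middle of the door's hinge line, level with the door's upper face, on the far (+x) side; the line runs along the cabinet's y
- door_edge (a point): middle of the door's free edge on its upper face, 188 mm from the hinge line. The door is a steel plate 240 mm wide and 6 mm thick
- lever (a joint): angle of the lock's arm about the axis square to the door, rad: 0 = arm points to the hinge (cabinet +x), pi/2 = to cabinet +y, 3.14 = home at its stop, pointing to cabinet -x over the door's free edge and under the keeper. Grows counter-clockwise from above. Starts 0.1 to 1.7. Friction only: 1 to 3 N at the arm turns it, it stays where left; stops at 0 and 3.14
- lever_pivot (a point): centre of the top of the lock's round aluminium boss (34 mm wide, 28 mm above the door, in a flange 48 mm wide and 4 mm high), on the lock's axis, 120 mm from the hinge line, mid-width of the door
- lever_tip (a point): end of the lock's arm, at the top of the arm, 94 mm from the axis. The arm is a straight aluminium bar, 12 mm wide, from 10 to 24 mm above the door's face
- bar_push: trailing half of the arm's width (6 mm wide, 10 to 24 mm above the door), whose outer face is the one to push to lock; origin on the lock's axis at the door's face, x along the arm to its tip, y towards growing joint angle, z out of the door
- bar_lead: leading half of the arm's width (6 mm wide, 10 to 20 mm above the door), the side that goes first towards the keeper; same origin and axes as bar_push
- keeper (a point): middle of the top of the keeper, a fixed steel bridge on the front frame, 22 mm (cabinet x) by 32 mm (y), 34 mm over the cabinet's top, open below to cabinet +y, closed by its post on the -y side. With the arm home it covers the arm from 73 to 95 mm from the lock's axis; nearer than 70 mm the arm is free to push
- mug: white ceramic mug (80 mm wide, 90 mm tall, pen lights in it reach 142 mm) standing on the desk on the +y side of the cabinet; origin under its centre. Not part of the job
- hammer: reflex hammer with red rubber head, 190 mm long, up to 26 mm high, lying in front of (robot's side of) the cabinet; origin on the desk under its middle. Not part of the job
- pediatric_chestpiece: small stainless stethoscope chestpiece, 33 mm wide, 24 mm high, standing on the cabinet's ledge beside the door; origin under its centre. Not part of the job
- adult_chestpiece: larger stainless chestpiece, 47 mm wide, 24 mm high, on the desk on the -y side of the cabinet; origin under its centre. Not part of the job
- tuning_fork: aluminium tuning fork, 135 mm long, 8 mm thick, flat on the desk on the -y side of the cabinet; origin under its middle. Not part of the job
- sanitiser: white bottle, 54 mm wide, 130 mm tall, on the desk on the +y side of the cabinet, farther out than the mug; origin under its centre. Not part of the job
- penlight_case: black case 50 x 140 x 22 mm on the desk in front of the cabinet; origin under its centre. Not part of the job

How it is judged:
By the outcome, as a careful person would: the job done as asked, in the order asked, and still so for the second after the job is handed in, with the robot touching nothing.
It also fails if it takes over 51 s, if anything falls off the work surface, if the arm or the gripper's body presses on something with over 40 N, if the wrist force passes 120 N, or if a joint passes its speed limit or range.

ROBOT

A 6-joint arm with a two-finger parallel gripper is mounted at the origin on the work surface. World frame = base frame: x ahead of the robot, y to its left, z up, the work surface at z = 0. Lengths are in mm, angles in degrees, forces in N, time in s.
With the tool pointing down it reaches from about 400 to 825 mm from the base axis. Payload 7 kg.
Tool frame: the origin (TCP) lies at the very end of the fingers, on their centre line; the grasp point (between the pads) lies 19 mm behind it (bot.grip_depth is the distance from the TCP to the grasp point, in mm); z points along the fingers, y is the line along which they close (so a half turn about z gives the same grasp; the last joint's range is limited). The gripper opens to 88 mm and grips with 3 to 60 N. Pads are 19 mm wide; open, the fingers measure 130 mm over their backs; the gripper's body (78 mm by 193 mm) begins 47 mm behind the grasp point.
Start: joints at [82.569, 20.546, 0.682, 0, -70.136, -16.507], TCP at [273.887, 616.912, 226.561] pointing down, gripper open.
Joint ranges: [-176.03, 176.03], [-82.01, 121.73], [-58.28, 71.71], [-173.87, 95.51], [-174.79, -0.11], [-173.66, 173.66]. Speed limits (degrees/s): [136.94, 136.94, 172.46, 180, 180, 180].

INTERFACE

Orientations are given as [roll, pitch, yaw] about the fixed x, y, z axes, in that order (R = Rz(yaw) Ry(pitch) Rx(roll)).
In Python, from station import bot gives the robot as it stands. The module is installed in compiled form; this text tells all that it offers.
- The arm moves only by the shell command python3 -m inch 'ROWS' [FORCE]. ROWS is JSON, a list of rows, each an object of numbers: "tx", "ty", "tz": the shift along the world's x, y, z in m; "twist": the turn about the world's z in rad; "hand": the finger opening in m, from 0 to 0.0876. In form: [{"tx": .., "ty": .., "tz": .., "twist": .., "hand": ..}, ...]. A call has 1 to 10 rows; each row is the pose to reach, as a shift and turn from the pose commanded when the call began; what a row does not reach only later rows make up. A row lasts 1/12 s, in which the tool goes at most 41.7 mm and 7.16 degrees, less where a joint would pass 70% of its speed; a pose out of reach is approached as far as the arm can. A call with a gripper value outside its range is refused whole. The fingers move at their own pace and stop on an object; FORCE is the grip in N (left out, the last holds). Time passes only in rows, so rows that repeat a pose let the fingers close. It gives the time, the measured TCP pose, the force, the opening and the grip force at its end, in the units of the state.
- bot.get_state(): the state, without advancing time (a new reading comes with each control period).
- bot.get_image(name): name is "scene" or "side" or "wrist"; returns the picture (384x512x3 uint8, red, green, blue); there is no depth.
- bot.camera_info(name): a dict with "fov_y" (degrees; the focal length in pixels is half the picture's height over the tangent of half this angle, whatever the lens; pixels are square), "cx", "cy" (the principal point, pixels), "dist" ([k1, k2, p1, p2, k3] as OpenCV has them; the pictures are not rectified), "R" (3x3) and "t" (3): a world point X has camera coordinates R X + t. Camera axes: x right, y down, z forward; pixel columns grow to the right and rows downward; lengths in mm; the calibration is good to about 2 mm. A picture is of the moment at which its call begins: read the wrist's pose just before it. camera_info takes no time and is no camera call; for the wrist camera it gives the pose at the moment of the call.
- bot.finish_job(): hands the job in; it is judged then, once.
Trained networks look in the newest picture that a camera, given by its name, has taken for a name from the list of things; names that differ only in an ending like _2 or _b are one class to them, and where a whole thing is asked for, a point or a joint stands for the part that bears it (a point fixed in the world has none). Each returns a list of dicts, best first, with "confidence" (0 to 1); they miss things now and then, are a little off and sometimes report something else, mostly with a low value. They report only what shows in the picture. A call takes as long as a camera call.
- bot.boxes_of(camera, thing): "xyz" ([x, y, z] in mm, in the coordinates of the camera as it stood for that picture, good to about 4 mm: the middle of the surface that is visible of it).
- bot.silhouettes(camera, thing): "mask" (384x512 bool, what is visible of it).
- bot.mark_of(camera, thing): "xyz" ([x, y, z] in mm, in the coordinates of the camera as it stood for that picture, good to about 4 mm: a listed point, or the origin of a listed thing).
The state is a dict: "clock": time; "joints": joint angles; "qvel": joint speeds; "tau": joint torques, N m; "tool_pos": TCP position; "tool_rot": TCP orientation; "wrist_force": force on the tool from outside, world axes, zero at the start; "moment": the same for the moment, N m; "grip_width": finger opening in mm; "gripper_force": force on a finger pad.
Only numpy, scipy, OpenCV 4.12 (cv2) and the standard library are available. Lean on these libraries where they do the work, as an engineer would, in place of code of your own. Each camera call takes 0.05 s, during which the arm holds its last target. There are 200 camera calls.

## Working session

There is one attempt and no reset: what is moved stays moved. The work goes in short steps, Python scripts to look and compute and a shell command to move; the robot and the scene stay as the last step left them, time stands still between calls to the robot, and variables do not carry over. Pictures are saved under pics/ and viewed, at most 10 in all, crops included, and the job is handed in when it is done.

```bash
mkdir -p pics; cat > h.py <<'E'
from station import bot
import numpy as np, cv2
def look(cam,fn=None):
    im=bot.get_image(cam); i=bot.camera_info(cam)
    if fn: cv2.imwrite('pics/'+fn,im[:,:,::-1])
    return np.array(i['R']),np.array(i['t'])
def pts(cam,things,fn=None):
    R,t=look(cam,fn); out={}
    for n in things:
        for d in bot.mark_of(cam,n)[:1]:
            out[n]=R.T@(np.array(d['xyz'])-t); print(cam,n,out[n].round(0),round(d['confidence'],2))
    return out
E
python3 - <<'E'
from h import *
for c in('scene','side'):
    pts(c,['cabinet','door_hinge','door_edge','lever_pivot','lever_tip','keeper','mug','pediatric_chestpiece','sanitiser'],c+'0.png')
s=bot.get_state();print(s['clock'],s['tool_rot'],s['grip_width'])
a=cv2.imread('pics/scene0.png');b=cv2.imread('pics/side0.png')
E
```

```text
scene cabinet [599. -17.  -1.] 0.63
scene door_hinge [703.  17. 101.] 0.77
scene door_edge [554. -25. 199.] 0.56
scene lever_pivot [622.  -4. 189.] 0.95
scene lever_tip [686.  36. 138.] 0.68
scene keeper [505. -48. 131.] 0.75
scene mug [452. 162.   4.] 0.66
scene pediatric_chestpiece [ 629. -180.   99.] 0.77
scene sanitiser [608. 175.  -1.] 0.7
side cabinet [598. -12.   5.] 0.62
side door_hinge [701.  18. 102.] 0.68
side door_edge [556. -26. 212.] 0.74
side lever_pivot [623.  -4. 196.] 0.8
side lever_tip [687.  37. 135.] 0.74
side keeper [506. -42. 135.] 0.81
side mug [445. 161.   2.] 0.84
side pediatric_chestpiece [ 628. -177.  104.] 0.57
side sanitiser [602. 180.   5.] 0.72
1.0 [ 1.79999379e+02  2.79285291e-04 -2.39395648e+01] 87.78232791463512
```

View pics/scene0.png

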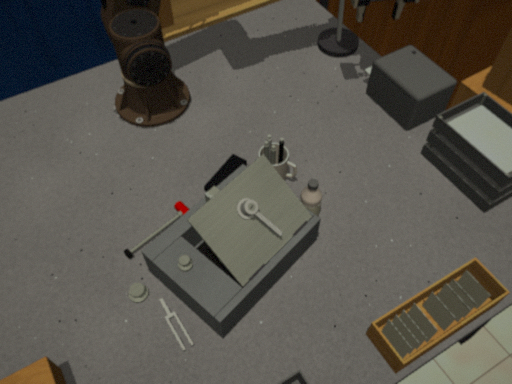

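View pics/side0.png

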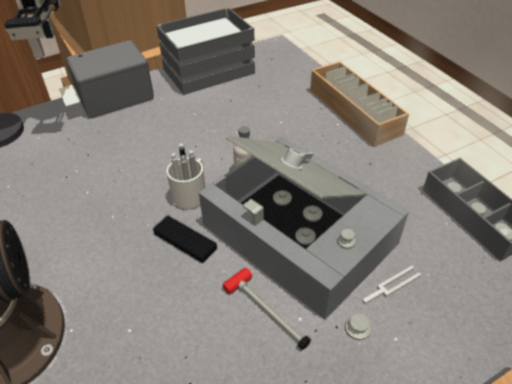

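The scene picture shows the open door (corner near 262,165) with the lock arm pointing at the hinge (boss 248,208, tip 283,236). The side picture shows the keeper at (254,209), the chestpiece on the ledge at (346,238), and the mug and sanitiser on the far side. From these, yaw is about 0.305 rad, door about 0.6 and lever about 0.2. I'll move over the -y half of the door with the fingers closed.

```bash
python3 -m inch '[{"tz":0.04,"hand":0},{"tx":0.02,"ty":-0.04,"tz":0.06,"twist":0.12,"hand":0},{"tx":0.035,"ty":-0.077,"tz":0.06,"twist":0.24,"hand":0},{"tx":0.052,"ty":-0.113,"tz":0.06,"twist":0.36,"hand":0},{"tx":0.07,"ty":-0.15,"tz":0.06,"twist":0.48,"hand":0},{"tx":0.087,"ty":-0.188,"tz":0.06,"twist":0.6,"hand":0},{"tx":0.104,"ty":-0.226,"tz":0.06,"twist":0.72,"hand":0},{"tx":0.121,"ty":-0.263,"tz":0.06,"twist":0.72,"hand":0},{"tx":0.138,"ty":-0.3,"tz":0.06,"twist":0.72,"hand":0},{"tx":0.155,"ty":-0.337,"tz":0.06,"twist":0.72,"hand":0}]' 10
```

```text
invalid input at $[0]: expected keys tx, ty, tz, twist, hand
```

```bash
python3 -m inch '[{"tx":0.017,"ty":-0.037},{"tx":0.034,"ty":-0.074},{"tx":0.051,"ty":-0.111},{"tx":0.068,"ty":-0.148},{"tx":0.085,"ty":-0.185},{"tx":0.102,"ty":-0.222},{"tx":0.119,"ty":-0.259},{"tx":0.136,"ty":-0.296},{"tx":0.153,"ty":-0.333},{"tx":0.17,"ty":-0.368}]'
```

```text
invalid input at $[0]: expected keys tx, ty, tz, twist, hand
```

All five keys are needed in every row.

```bash
python3 -m inch '[{"tx":0,"ty":0,"tz":0.04,"twist":0,"hand":0},{"tx":0.02,"ty":-0.04,"tz":0.06,"twist":0.12,"hand":0},{"tx":0.035,"ty":-0.077,"tz":0.06,"twist":0.24,"hand":0},{"tx":0.052,"ty":-0.113,"tz":0.06,"twist":0.36,"hand":0},{"tx":0.07,"ty":-0.15,"tz":0.06,"twist":0.48,"hand":0},{"tx":0.087,"ty":-0.188,"tz":0.06,"twist":0.6,"hand":0},{"tx":0.104,"ty":-0.226,"tz":0.06,"twist":0.72,"hand":0},{"tx":0.121,"ty":-0.263,"tz":0.06,"twist":0.72,"hand":0},{"tx":0.138,"ty":-0.3,"tz":0.06,"twist":0.72,"hand":0},{"tx":0.155,"ty":-0.337,"tz":0.06,"twist":0.72,"hand":0}]' 10
```

```text
clock: 1.83
tool_pos: [429.2, 278.0, 287.0]
tool_rot: [-180.0, -0.0, 17.3]
wrist_force: [0.9, 0.1, 0.9]
grip_width: 26.4
gripper_force: 0.0
```

```bash
python3 -m inch '[{"tx":0.017,"ty":-0.037,"tz":0,"twist":0,"hand":0},{"tx":0.034,"ty":-0.074,"tz":0,"twist":0,"hand":0},{"tx":0.051,"ty":-0.111,"tz":0,"twist":0,"hand":0},{"tx":0.068,"ty":-0.148,"tz":0,"twist":0,"hand":0},{"tx":0.085,"ty":-0.185,"tz":0,"twist":0,"hand":0},{"tx":0.102,"ty":-0.222,"tz":0,"twist":0,"hand":0},{"tx":0.119,"ty":-0.259,"tz":0,"twist":0,"hand":0},{"tx":0.136,"ty":-0.296,"tz":0,"twist":0,"hand":0},{"tx":0.153,"ty":-0.333,"tz":0,"twist":0,"hand":0},{"tx":0.17,"ty":-0.366,"tz":0,"twist":0,"hand":0}]' 10
python3 - <<'E'
from h import *
for c in('scene','side','wrist'): pts(c,['door_edge','lever_pivot','lever_tip','keeper','door_hinge'],c+'1.png')
E
```

```text
clock: 2.67
tool_pos: [599.3, -88.5, 286.8]
tool_rot: [180.0, -0.0, 17.3]
wrist_force: [1.0, 0.9, 0.0]
grip_width: 0.5
gripper_force: 0.0
scene door_edge [552. -26. 203.] 0.57
scene lever_pivot [621.  -3. 189.] 0.97
scene lever_tip [688.  33. 138.] 0.68
scene keeper [506. -48. 131.] 0.82
scene door_hinge [705.  15.  98.] 0.76
side door_edge [626.  -3. 193.] 0.57
side lever_pivot [626.  -4. 195.] 0.8
side lever_tip [687.  39. 134.] 0.61
side keeper [509. -40. 132.] 0.93
side door_hinge [702.  22. 103.] 0.79
wrist lever_pivot [623.  -6. 191.] 0.65
wrist lever_tip [685.  33. 131.] 0.78
wrist keeper [701.  16. 100.] 0.44
wrist door_hinge [687.  35. 130.] 0.41
```

View pics/wrist1.png

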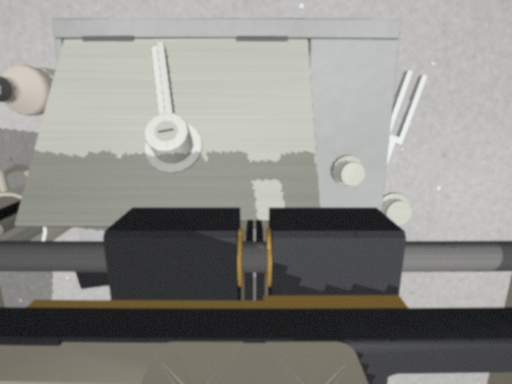

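The wrist view shows the boss at (167,138), the arm tip at (160,42) and the closed fingers over the -y half of the door, clear of the boss. Next is pressing down.

```bash
python3 -m inch '[{"tx":0,"ty":0,"tz":-0.03,"twist":0,"hand":0},{"tx":0,"ty":0,"tz":-0.06,"twist":0,"hand":0},{"tx":0,"ty":0,"tz":-0.08,"twist":0,"hand":0},{"tx":0,"ty":0,"tz":-0.09,"twist":0,"hand":0},{"tx":-0.002,"ty":-0.001,"tz":-0.1,"twist":0,"hand":0},{"tx":-0.005,"ty":-0.002,"tz":-0.11,"twist":0,"hand":0},{"tx":-0.009,"ty":-0.003,"tz":-0.12,"twist":0,"hand":0},{"tx":-0.013,"ty":-0.004,"tz":-0.13,"twist":0,"hand":0},{"tx":-0.017,"ty":-0.005,"tz":-0.14,"twist":0,"hand":0},{"tx":-0.021,"ty":-0.006,"tz":-0.15,"twist":0,"hand":0}]'
```

```text
clock: 4.4
tool_pos: [578.5, -92.1, 136.4]
tool_rot: [180.0, -0.2, 17.3]
wrist_force: [2.4, -0.0, 3.4]
grip_width: 0.5
gripper_force: 1.5
```

```bash
python3 -m inch '[{"tx":-0.003,"ty":-0.001,"tz":-0.008,"twist":0,"hand":0},{"tx":-0.005,"ty":-0.002,"tz":-0.016,"twist":0,"hand":0},{"tx":-0.007,"ty":-0.002,"tz":-0.024,"twist":0,"hand":0},{"tx":-0.007,"ty":-0.002,"tz":-0.03,"twist":0,"hand":0},{"tx":-0.007,"ty":-0.002,"tz":-0.034,"twist":0,"hand":0},{"tx":-0.007,"ty":-0.002,"tz":-0.036,"twist":0,"hand":0},{"tx":-0.007,"ty":-0.002,"tz":-0.037,"twist":0,"hand":0},{"tx":-0.007,"ty":-0.002,"tz":-0.037,"twist":0,"hand":0}]'
```

```text
clock: 5.07
tool_pos: [570.2, -94.2, 100.2]
tool_rot: [-180.0, 0.1, 17.3]
wrist_force: [-4.6, 1.3, 11.1]
grip_width: 0.5
gripper_force: 5.5
```

```bash
python3 -m inch '[{"tx":0,"ty":0,"tz":-0.001,"twist":0,"hand":0},{"tx":0,"ty":0,"tz":-0.001,"twist":0,"hand":0}]'; python3 -m inch '[{"tx":0,"ty":0,"tz":0.02,"twist":0,"hand":0},{"tx":0,"ty":0,"tz":0.05,"twist":0,"hand":0},{"tx":0,"ty":0,"tz":0.07,"twist":0,"hand":0},{"tx":0,"ty":0,"tz":0.07,"twist":0,"hand":0}]'
python3 - <<'E'
from h import *
for c in('scene','side','wrist'): pts(c,['door_edge','lever_pivot','lever_tip','keeper','door_hinge'],c+'2.png')
E
```

```text
clock: 5.23
tool_pos: [570.2, -94.2, 100.2]
tool_rot: [180.0, 0.1, 17.3]
wrist_force: [-7.0, 2.6, 19.0]
grip_width: 0.7
gripper_force: 9.2
clock: 5.57
tool_pos: [572.8, -94.1, 172.8]
tool_rot: [179.9, -0.3, 17.3]
wrist_force: [1.0, -0.1, -0.9]
grip_width: 0.4
gripper_force: 0.0
scene door_edge [522. -37.  97.] 0.58
scene lever_pivot [587. -15. 129.] 0.75
scene keeper [505. -42. 131.] 0.62
scene door_hinge [700.  16.  98.] 0.79
side door_edge [519. -34. 106.] 0.94
side lever_pivot [588. -16. 131.] 0.73
side lever_tip [599. -15.   6.] 0.38
side keeper [508. -43. 136.] 0.7
side door_hinge [704.  19. 102.] 0.97
wrist lever_pivot [584. -18. 128.] 0.62
```

View pics/side2.png

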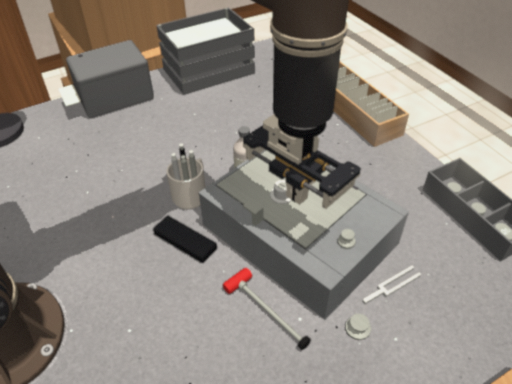

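The side picture shows the door flush (door_edge at z about 100), the boss near (281,188) and the fingers clear. Now I'll work out the waypoints for the arm sweep.

```bash
cat >plan.py <<'E'
import numpy as np,sys
P=np.array([587,-17]);a=np.radians(17.5);R=np.array([[np.cos(a),-np.sin(a)],[np.sin(a),np.cos(a)]])
def p(th,gap=0):
    r=55-7*th/np.pi;u=np.array([np.cos(th),np.sin(th)]);n=np.array([-u[1],u[0]])
    h=9.5*abs(u[1])+21*abs(u[0])
    return P+R@(r*u-(6+h+gap)*n)
if __name__=='__main__':
    print('start',p(.2,13).round())
    for th in np.arange(.1,3.3,.1): print(round(th,1),p(th).round())
E
python3 plan.py; python3 -m inch '[{"tx":0.02,"ty":0.017,"tz":0,"twist":0,"hand":0},{"tx":0.04,"ty":0.034,"tz":0,"twist":0,"hand":0},{"tx":0.06,"ty":0.05,"tz":0,"twist":0,"hand":0},{"tx":0.084,"ty":0.068,"tz":0,"twist":0,"hand":0},{"tx":0.084,"ty":0.068,"tz":0,"twist":0,"hand":0}]'
python3 - <<'E'
from h import *
pts('wrist',['lever_pivot','lever_tip','keeper'],'wrist3.png')
E
```

```text
start [655. -27.]
0.1 [648. -21.]
0.2 [649. -15.]
0.3 [648. -10.]
0.4 [647.  -4.]
0.5 [645.   2.]
0.6 [643.   8.]
0.7 [639.  13.]
0.8 [635.  18.]
0.9 [631.  23.]
1.0 [625.  27.]
1.1 [619.  31.]
1.2 [613.  34.]
1.3 [606.  36.]
1.4 [599.  37.]
1.5 [591.  37.]
1.6 [585.  37.]
1.7 [582.  37.]
1.8 [578.  37.]
1.9 [574.  37.]
2.0 [570.  36.]
2.1 [566.  35.]
2.2 [562.  34.]
2.3 [558.  32.]
2.4 [554.  29.]
2.5 [550.  26.]
2.6 [546.  23.]
2.7 [542.  18.]
2.8 [539.  14.]
2.9 [537.   9.]
3.0 [535.   3.]
3.1 [533.  -3.]
3.2 [532.  -8.]
clock: 6.88
tool_pos: [658.4, -23.5, 168.0]
tool_rot: [180.0, -0.1, 17.4]
wrist_force: [0.6, -1.1, -0.5]
grip_width: 0.6
gripper_force: 0.0
wrist lever_tip [667.  27. 120.] 0.82
```

View pics/wrist3.png

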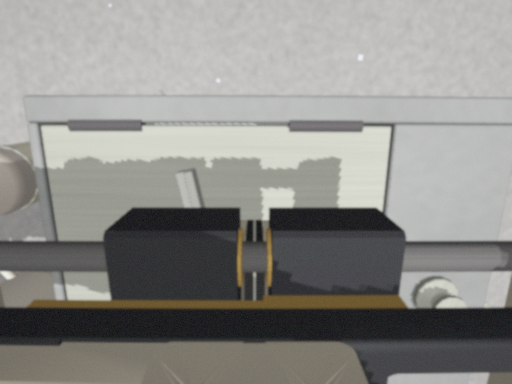

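The wrist view shows the arm's tip at (185,172), to the left (+y) of the closed fingers. The networks put it at (667,27), which fits 0.2 rad. I'll back off 12 mm for clearance and then descend.

```bash
python3 -m inch '[{"tx":0.002,"ty":-0.012,"tz":0,"twist":0,"hand":0},{"tx":0.002,"ty":-0.012,"tz":-0.02,"twist":0,"hand":0},{"tx":0.002,"ty":-0.012,"tz":-0.04,"twist":0,"hand":0},{"tx":0.002,"ty":-0.012,"tz":-0.055,"twist":0,"hand":0},{"tx":0.002,"ty":-0.012,"tz":-0.059,"twist":0,"hand":0},{"tx":0.002,"ty":-0.012,"tz":-0.059,"twist":0,"hand":0},{"tx":0.002,"ty":-0.012,"tz":-0.059,"twist":0,"hand":0}]'
```

```text
clock: 7.67
tool_pos: [657.1, -38.7, 110.5]
tool_rot: [180.0, -0.0, 17.3]
wrist_force: [0.2, 0.2, -1.2]
grip_width: 0.7
gripper_force: 0.0
```

```bash
python3 -m inch '[{"tx":-0.007,"ty":0.011,"tz":0,"twist":0,"hand":0},{"tx":-0.008,"ty":0.018,"tz":0,"twist":0,"hand":0},{"tx":-0.008,"ty":0.024,"tz":0,"twist":0,"hand":0},{"tx":-0.009,"ty":0.029,"tz":0,"twist":0,"hand":0},{"tx":-0.010,"ty":0.035,"tz":0,"twist":0,"hand":0},{"tx":-0.012,"ty":0.041,"tz":0,"twist":0,"hand":0},{"tx":-0.014,"ty":0.047,"tz":0,"twist":0,"hand":0},{"tx":-0.018,"ty":0.052,"tz":0,"twist":0,"hand":0},{"tx":-0.022,"ty":0.057,"tz":0,"twist":0,"hand":0}]'
python3 - <<'E'
from h import *
for c in('scene','side','wrist'): pts(c,['lever_tip','lever_pivot','door_edge'],c+'4.png')
E
```

```text
clock: 8.42
tool_pos: [634.7, 19.4, 109.5]
tool_rot: [180.0, -0.0, 17.3]
wrist_force: [1.5, -1.9, 1.1]
grip_width: 0.6
gripper_force: 0.8
scene lever_pivot [583. -12. 128.] 0.64
scene door_edge [521. -34.  97.] 0.97
side lever_tip [628.  73. 125.] 0.7
side lever_pivot [589. -14. 135.] 0.59
side door_edge [521. -34. 105.] 0.58
```

```bash
python3 -m inch '[{"tx":-0.004,"ty":0.005,"tz":0,"twist":0,"hand":0},{"tx":-0.010,"ty":0.009,"tz":0,"twist":0,"hand":0},{"tx":-0.016,"ty":0.013,"tz":0,"twist":0,"hand":0},{"tx":-0.022,"ty":0.016,"tz":0,"twist":0,"hand":0},{"tx":-0.029,"ty":0.018,"tz":0,"twist":0,"hand":0},{"tx":-0.036,"ty":0.019,"tz":0,"twist":0,"hand":0},{"tx":-0.044,"ty":0.019,"tz":0,"twist":0,"hand":0},{"tx":-0.050,"ty":0.019,"tz":0,"twist":0,"hand":0},{"tx":-0.053,"ty":0.019,"tz":0,"twist":0,"hand":0},{"tx":-0.057,"ty":0.019,"tz":0,"twist":0,"hand":0}]'
python3 - <<'E'
from h import *
for c in('scene','side','wrist'): pts(c,['lever_tip','lever_pivot','door_edge'],c+'5.png')
E
```

```text
clock: 9.85
tool_pos: [578.0, 38.1, 109.9]
tool_rot: [180.0, -0.1, 17.3]
wrist_force: [3.9, 0.3, 0.3]
grip_width: 0.5
gripper_force: 1.1
scene lever_pivot [585. -18. 132.] 0.44
scene door_edge [521. -37.  97.] 0.82
side lever_tip [541.  68. 126.] 0.66
side lever_pivot [586. -14. 136.] 0.66
side door_edge [521. -35. 107.] 0.85
```

View pics/side5.png

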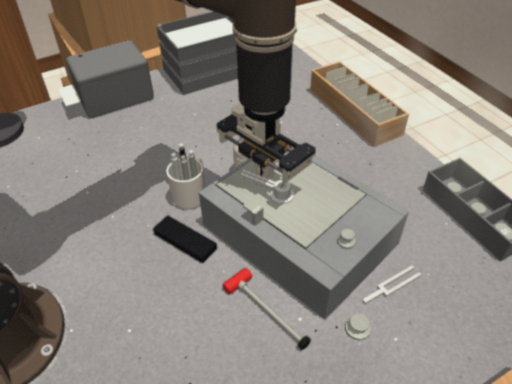

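The side picture shows the arm tip at (243,173), past half way, the keeper at (257,213) and the door flush. The rest of the plan still holds.

```bash
python3 -m inch '[{"tx":-0.004,"ty":0,"tz":0,"twist":0,"hand":0},{"tx":-0.008,"ty":-0.001,"tz":0,"twist":0,"hand":0},{"tx":-0.012,"ty":-0.002,"tz":0,"twist":0,"hand":0},{"tx":-0.016,"ty":-0.003,"tz":0,"twist":0,"hand":0},{"tx":-0.020,"ty":-0.005,"tz":0,"twist":0,"hand":0},{"tx":-0.024,"ty":-0.008,"tz":0,"twist":0,"hand":0},{"tx":-0.028,"ty":-0.011,"tz":0,"twist":0,"hand":0},{"tx":-0.032,"ty":-0.014,"tz":0,"twist":0,"hand":0},{"tx":-0.036,"ty":-0.019,"tz":0,"twist":0,"hand":0},{"tx":-0.039,"ty":-0.023,"tz":0,"twist":0,"hand":0}]'
python3 - <<'E'
from h import *
for c in('scene','side'): pts(c,['lever_tip','lever_pivot','keeper'],c+'6.png')
E
```

```text
clock: 11.28
tool_pos: [538.2, 14.4, 109.5]
tool_rot: [-180.0, 0.0, 17.3]
wrist_force: [0.3, 0.9, 0.3]
grip_width: 0.8
gripper_force: 0.8
scene lever_tip [495.  -4. 124.] 0.75
scene lever_pivot [585. -15. 129.] 0.72
scene keeper [505. -49. 132.] 0.91
side lever_tip [493.  -4. 123.] 0.87
side lever_pivot [587. -16. 132.] 0.62
side keeper [507. -40. 137.] 0.62
```

```bash
python3 -m inch '[{"tx":-0.001,"ty":-0.003,"tz":0,"twist":0,"hand":0},{"tx":-0.002,"ty":-0.006,"tz":0,"twist":0,"hand":0},{"tx":-0.003,"ty":-0.009,"tz":0,"twist":0,"hand":0},{"tx":-0.004,"ty":-0.012,"tz":0,"twist":0,"hand":0},{"tx":-0.004,"ty":-0.015,"tz":0,"twist":0,"hand":0},{"tx":-0.004,"ty":-0.018,"tz":0,"twist":0,"hand":0},{"tx":-0.004,"ty":-0.02,"tz":0,"twist":0,"hand":0},{"tx":-0.004,"ty":-0.022,"tz":0,"twist":0,"hand":0},{"tx":-0.004,"ty":-0.022,"tz":0,"twist":0,"hand":0}]'
```

```text
clock: 12.43
tool_pos: [534.6, -7.6, 109.5]
tool_rot: [180.0, 0.0, 17.3]
wrist_force: [-0.8, -0.5, -0.3]
grip_width: 0.5
gripper_force: 0.0
```

```bash
python3 -m inch '[{"tx":0,"ty":-0.001,"tz":0,"twist":0,"hand":0},{"tx":0,"ty":-0.002,"tz":0,"twist":0,"hand":0},{"tx":0.001,"ty":-0.003,"tz":0,"twist":0,"hand":0},{"tx":0.001,"ty":-0.004,"tz":0,"twist":0,"hand":0}]'
python3 - <<'E'
from h import *
for c in('scene','side'): pts(c,['lever_tip','lever_pivot','keeper'],c+'7.png')
E
```

```text
clock: 12.77
tool_pos: [535.5, -10.8, 109.3]
tool_rot: [-180.0, 0.0, 17.3]
wrist_force: [-3.8, 10.4, 2.7]
grip_width: 0.4
gripper_force: 5.0
scene lever_tip [500. -45. 123.] 0.86
scene lever_pivot [585. -14. 130.] 0.95
scene keeper [507. -49. 132.] 0.95
side lever_tip [499. -45. 124.] 0.49
side lever_pivot [588. -18. 132.] 0.58
side keeper [505. -44. 136.] 0.71
```

```bash
python3 -m inch '[{"tx":0,"ty":-0.001,"tz":0,"twist":0,"hand":0},{"tx":0,"ty":-0.001,"tz":0,"twist":0,"hand":0},{"tx":0,"ty":-0.001,"tz":0,"twist":0,"hand":0}]'; python3 -m inch '[{"tx":0.002,"ty":0.006,"tz":0,"twist":0,"hand":0},{"tx":0.006,"ty":0.018,"tz":0,"twist":0,"hand":0},{"tx":0.008,"ty":0.025,"tz":0.01,"twist":0,"hand":0},{"tx":0.008,"ty":0.025,"tz":0.045,"twist":0,"hand":0},{"tx":0.008,"ty":0.025,"tz":0.085,"twist":0,"hand":0},{"tx":0.018,"ty":0.055,"tz":0.12,"twist":0,"hand":0},{"tx":0.028,"ty":0.09,"tz":0.14,"twist":0,"hand":0},{"tx":0.038,"ty":0.13,"tz":0.14,"twist":0,"hand":0},{"tx":0.038,"ty":0.13,"tz":0.14,"twist":0,"hand":0}]'
python3 - <<'E'
from h import *
for c in('scene','side'): pts(c,['lever_tip','lever_pivot','keeper','door_edge'],c+'8.png')
a=cv2.imread('pics/scene8.png')[150:310,130:340];b=cv2.imread('pics/side8.png')[140:300,190:400]
cv2.imwrite('pics/c8.png',cv2.resize(np.hstack([a,b[:, :210]]),None,fx=1.9,fy=1.9))
E
```

```text
clock: 13.42
tool_pos: [535.5, -10.8, 109.4]
tool_rot: [-179.9, -0.0, 17.3]
wrist_force: [-4.1, 8.7, 1.4]
grip_width: 0.6
gripper_force: 5.2
clock: 14.17
tool_pos: [576.5, 123.2, 252.4]
tool_rot: [-180.0, -0.3, 17.5]
wrist_force: [0.7, -0.4, -0.7]
grip_width: 0.3
gripper_force: 0.0
scene lever_tip [494. -44. 127.] 0.73
scene lever_pivot [586. -14. 129.] 0.73
scene keeper [505. -48. 134.] 0.61
scene door_edge [520. -38.  98.] 0.55
side lever_tip [498. -43. 125.] 0.7
side lever_pivot [585. -16. 134.] 0.56
side keeper [507. -41. 137.] 0.55
side door_edge [521. -35. 106.] 0.64
```

View pics/c8.png

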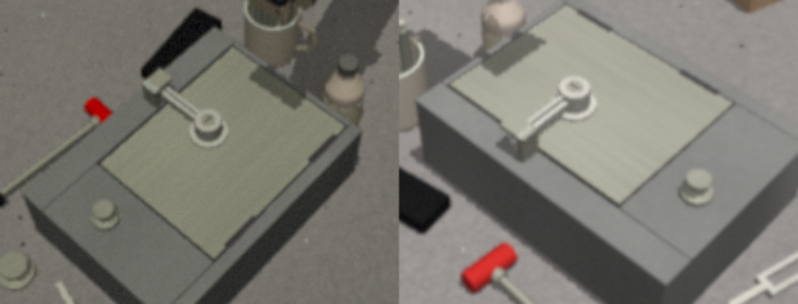

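The crops show the door flush, the arm running from the boss (208,122 and 575,95) into the keeper (158,85 and 520,140), and the other things where they were. The fingertip stopped under about 10 N with no further motion, so the arm is at its stop, and I'm handing in.

```bash
python3 -c "
from station import bot
print(bot.finish_job())"
```

```text
the job is handed in; nothing more can be done
None
```

The door was pushed shut first, then the lock arm was pushed round to its stop under the keeper with a closed fingertip; the pictures show the other things undisturbed, and the job was handed in at about 14 s (no verdict was returned).

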